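Pump up the insect sprayer and hold the pressure gauge on its test valve

ROBOT

A 6-joint arm with a two-finger parallel gripper is mounted at the origin on the work surface. World frame = base frame: x ahead of the robot, y to its left, z up, the work surface at z = 0. Lengths are in m, angles in degrees, forces in N, time in s.
With the tool pointing down it reaches from about 0.3 to 0.75 m from the base axis. Payload 8.5 kg.
Tool frame: the origin (TCP) lies midway between the tips of the shut fingers; the grasp point (between the pads) lies 19 mm behind it; z points along the fingers, y is the line along which they close (so a half turn about z gives the same grasp; the last joint's range is limited). The gripper opens to 85 mm and grips with 20 to 120 N. Pads are 22 mm wide; open, the fingers measure 114 mm over their backs; the gripper's body (76 mm by 85 mm) begins 54 mm behind the grasp point. The pads swing forward as they close: fully open they stand 13 mm farther back than shut.
Start: joints at [62.722, 21.807, 74.336, -0, 83.858, -12.336], TCP at [0.142, 0.531, 0.231] pointing down, gripper open.
Joint ranges: [-178.18, 178.18], [-50.72, 133.34], [12.68, 142.11], [-81.47, 261.47], [9.98, 163.14], [-165.26, 165.26]. Speed limits (degrees/s): [136.94, 136.94, 180, 180, 180, 180].

INTERFACE

Orientations are given as a 3x3 rotation matrix whose columns are the frame's x, y, z axes.
In Python, from rig import env, viewer, recognise, pinpoint gives the robot as it stands.
- The arm moves only by the tool move_arm, never from a script. Its argument "plan" is text: rows parted by semicolons, each of 7 numbers parted by spaces: the shift along the tool's x, y, z in m, then the turn, a rotation vector about the tool's x, y, z in rad, then the finger opening in m, from 0 to 0.0854. A call has 1 to 12 rows; each row shifts and turns the commanded pose from where the row before left it, along the tool's axes as they then stand; what a row does not reach is not made up. A row lasts 1/8 s, in which the tool goes at most 62.5 mm and 10.7 degrees, less where a joint would pass 70% of its speed; a pose out of reach is approached as far as the arm can. A call is refused whole if a number of a shift passes 0.0625 or a number of a turn 0.188, either way. A call with a gripper value outside its range is refused whole. The fingers move at their own pace and stop on an object; "grip_force" is the grip in N (left out, the last holds). Time passes only in rows, so rows that do not move let the fingers close. It gives the time, the measured TCP pose, the force, the opening and the grip force at its end, in the units of the state.
- env.observe(): the state, without advancing time (a new reading comes with each control period).
- viewer.get_image(name): name is "side" or "top"; returns (picture, depth): 384x512x3 uint8, red, green, blue; 384x512 float32, m along the optical axis (not along the pixel's ray), 0 where there is no reading.
- viewer.calibration(name): a dict with "fx", "fy", "cx", "cy" (pixels), "R" (3x3) and "t" (3): a world point X has camera coordinates R X + t. Camera axes: x right, y down, z forward; pixel columns grow to the right and rows downward; lengths in m; the calibration is good to about 2 mm. A picture is of the moment at which its call begins. calibration takes no time and is no camera call.
- env.close_job(): hands the job in; it is judged then, once.
Trained networks look in the newest picture that a camera, given by its name, has taken for a name from the list of things; names that differ only in an ending like _2 or _b are one class to them, and where a whole thing is asked for, a point or a joint stands for the part that bears it (a point fixed in the world has none). Each returns a list of dicts, best first, with "conf" (0 to 1); they miss things now and then, are a little off and sometimes report something else, mostly with a low value. They report only what shows in the picture. A call takes as long as a camera call. They do not tell look-alikes from the thing itself.
- recognise(camera, name): "extent" ([centre column, centre row, width, height] in pixels, round what is visible of it).
- pinpoint(camera, name): "pixel" ([column, row] in pixels: a listed point, or the origin of a listed thing).
The state is a dict: "time_s": time; "q": joint angles; "qvel": joint speeds; "joint_efforts": joint torques, N m; "position": TCP position; "tool_rot": TCP orientation; "ft_force": force on the tool from outside, world axes, zero at the start; "wrist_torque": the same for the moment, N m; "grip_width": finger opening in m; "gripper_force": force on a finger pad.
Only numpy, scipy, OpenCV 4.12 (cv2) and the standard library are available. Lean on these libraries where they do the work, as an engineer would, in place of code of your own. Each camera call takes 0.05 s, during which the arm holds its last target. There are 200 camera calls.

TASK

Pump the insect sprayer's lever at least three full strokes, right down and all the way back up each time, then let go of it. Then lift the pressure gauge out of its wooden block and hold its rubber nose centred on the sprayer's leaning brass test valve, square to it (in line with the valve's own axis, not upright), pressing gently so that the sprung valve goes about halfway in and never pressing it hard. Leave the other things on the chest alone, and finish while still gripping the gauge and holding it on the valve.

Things in the scene. Friction and masses are not known exactly. Their poses are not given: they have to be found in the camera images.
- sprayer: Pump-up insect sprayer, fixed: squat green plastic tank, 110 mm diameter, 112 mm high, on a 120 mm steel disc. Origin: centre of the underside, z up. Black lever along its +y, short spout along +x (72 mm out, 124 mm high), test valve on the shoulder at its -x side. The lever's hinge line runs along x at y = 12 mm, z = 144 mm, between two cheeks 152 mm high.
- lever (a joint): Angle of the pump lever (rad): 0 = raised at rest (arm slopes 0.22 rad up from level), grows as the pad is pressed down, 0.45 = bottom stop (arm slopes 0.23 rad below level). A spring brings it back up: it takes about 4 N at the pad to start and 9 N at the bottom.
- lever_pad (a point): Centre of the top face of the flat black pad at the lever's end (36 x 44 mm, 8 mm thick), 128 mm from the hinge line; at rest about 178 mm above the chest top, at the bottom stop about 121 mm. Turns with the lever: y points outward along the arm, z out of the pad's top.
- valve (a joint): How far the brass test valve is pushed in (m): 0 = out at rest, 0.010 = bottomed. Spring: 2.1 N to start, 0.7 N more per mm, 9.1 N when bottomed.
- valve_top (a point): Centre of the flat top of the brass test valve (disc 20 mm across, 4 mm thick, on a 12 mm stem in a black 24 mm boss), about 143 mm above the chest top at rest. Moves with the valve. z is the valve's axis, pointing out of it, leaning 20 degrees from vertical towards the sprayer's -x; it slides along -z when pressed.
- gauge: Pressure gauge, 150 mm long, about 60 g, standing nose down in the block at the start. Origin: centre of the flat face of its rubber nose; z runs up the gauge. Nose 18 mm diameter up to 16 mm; steel stem 10 mm diameter up to 70 mm; grey flat-sided body, 26 mm along x, 16 mm along y, from 70 to 150 mm, to be gripped across the 16 mm.
- holder: Wooden block 60 x 60 x 50 mm, fixed, with a round hole of 19.5 mm diameter and 40 mm deep in the middle of its top, in which the gauge's nose stands. Origin: centre of the underside.
- plate: White ceramic plate, 160 mm diameter, 16 mm high, loose; leave alone. Origin: centre of the underside.
- coil_stand: Stamped steel mosquito coil stand with a dark coil of about 110 mm diameter on it, 28 mm high, standing on the plate; leave alone. Origin: centre of the underside.
- lighter: White plastic lighter with steel head, lying flat, 75 x 24 x 12 mm, long along x; leave alone. Origin: underside, 6 mm off its middle towards the plastic end.
- tumbler: Glass tumbler, upturned: 74 mm diameter at the rim below, 60 mm at the top, 99 mm high; leave alone. Origin: centre of the rim on the chest top.
There are look-alikes about, which are no part of the job. What is meant by the sprayer is not orange, pink or red, and is the larger of those in its own colour.

How it is judged:
By the outcome, as a careful person would: the job done as asked, in the order asked, and still so for the second after the job is handed in, while the arm keeps its last pose, push and grip.
It also fails if it takes over 58 s, if anything falls off the work surface, if the arm or the gripper's body presses on something with over 40 N, if the wrist force passes 120 N, or if a joint passes its speed limit or range.

## Working session

There is one attempt and no reset: what is moved stays moved. The work goes in short steps, Python scripts to look and compute and a tool call to move; the robot and the scene stay as the last step left them, time stands still between calls to the robot, and variables do not carry over. Pictures are saved under pics/ and viewed, at most 10 in all, crops included, and the job is handed in when it is done.

Besides the shell and the picture viewer there is one more tool, called after ">>>" by a JSON object that holds its "op" and its "data". move_arm: Moves the arm, as the interface text tells. Its arguments: {"type":"object","properties":{"plan":{"type":"string"},"grip_force":{"type":"number"}},"required":["plan"]}

```bash
ls; mkdir -p pics
cat > h.py <<'E'
import numpy as np, cv2, json
from rig import env, viewer, recognise, pinpoint
def snap(n,f):
    im,d=viewer.get_image(n); cv2.imwrite('pics/'+f+'.png',im[:,:,::-1]); np.save('pics/'+f+'.npy',d); return im,d
def unproj(n,px,z):
    c=viewer.calibration(n); p=np.array([(px[0]-c['cx'])/c['fx']*z,(px[1]-c['cy'])/c['fy']*z,z]); return np.array(c['R']).T@(p-np.array(c['t']))
def proj(n,X):
    c=viewer.calibration(n); p=np.array(c['R'])@np.array(X)+np.array(c['t']); return np.array([c['fx']*p[0]/p[2]+c['cx'],c['fy']*p[1]/p[2]+c['cy'],p[2]])
def ray(n,px):
    c=viewer.calibration(n);R=np.array(c['R']);o=-R.T@np.array(c['t']);v=R.T@np.array([(px[0]-c['cx'])/c['fx'],(px[1]-c['cy'])/c['fy'],1]);return o,v
def onz(n,px,z):
    o,v=ray(n,px);return o+v*(z-o[2])/v[2]
def tri(a,b):
    (o1,v1),(o2,v2)=ray(*a),ray(*b)
    A=np.stack([v1,-v2],1);s=np.linalg.lstsq(A,o2-o1,rcond=None)[0];p=o1+v1*s[0];q=o2+v2*s[1];return (p+q)/2,np.linalg.norm(p-q)
E
cat > /tmp/a.py <<'E'
from h import *
np.set_printoptions(precision=4,suppress=True)
for n in('side','top'):
    im,d=snap(n,n+'0')
    for t in('sprayer','gauge','holder','lever_pad','valve_top','tumbler','lighter'):
        for r in pinpoint(n,t): 
            px=r['pixel'];z=d[int(np.clip(px[1],0,383)),int(np.clip(px[0],0,511))]
            print(n,t,np.round(px,1),round(r['conf'],2),unproj(n,px,z) if z>0 else None)
s=env.observe();print(s['time_s'],s['position'],s['tool_rot'],s['ft_force'])
E
PYTHONPATH=. python3 /tmp/a.py
```

```text
picsTraceback (most recent call last):
  File "/tmp/a.py", line 1, in <module>
    from h import *
  File "h.py", line 1, in <module>
    import numpy as np, cv2, json
ModuleNotFoundError: No module named 'cv2'
```

```bash
cp /tmp/a.py a.py; python3 a.py
```

```text
side sprayer [257.2 248.2] 0.97 [ 0.5297 -0.1533  0.0748]
side sprayer [293.2 179.4] 0.89 [0.6998 0.0898 0.0463]
side sprayer [241.9 137.4] 0.76 [0.5761 0.3327 0.0395]
side sprayer [187.3 340.5] 0.68 [ 0.3353 -0.3609  0.1061]
side sprayer [246.1 196.5] 0.66 [ 0.5271 -0.0145  0.125 ]
side gauge [274.3 314.9] 0.76 [ 0.5351 -0.3251  0.0495]
side holder [272.  319.5] 0.77 [ 0.5272 -0.3345  0.0493]
side lever_pad [184.1 248.8] 0.83 [ 0.352  -0.1818  0.1776]
side lever_pad [249.5 198.1] 0.7 [ 0.535  -0.0236  0.1269]
side lever_pad [236.2  72.5] 0.53 [0.5944 0.5313 0.1826]
side lever_pad [248.2 128. ] 0.49 [0.5777 0.2123 0.1786]
side lever_pad [311.6 129.3] 0.47 [0.7891 0.2121 0.1394]
side lever_pad [224.6 162.5] 0.27 [0.4866 0.1121 0.1431]
side valve_top [222.2 161.4] 0.61 [ 0.4916  0.2652 -0.0008]
side valve_top [226.1 103.5] 0.56 [ 0.5573  0.6089 -0.0025]
side valve_top [151.6 315.3] 0.56 [ 0.2701 -0.3067  0.1416]
side valve_top [242.7 237.1] 0.39 [ 0.496  -0.1289  0.1017]
side tumbler [190.1 147.8] 0.62 [0.3875 0.316  0.0377]
side lighter [189.2 237.9] 0.55 [ 0.3518 -0.0411  0.0104]
sid
[... 664 characters left out ...]
 lever_pad [274.3 201.2] 0.66 [ 0.5418 -0.0233  0.1257]
top lever_pad [352.6 270.2] 0.65 [ 0.3465 -0.2027  0.1724]
top lever_pad [149.3 271. ] 0.58 [0.374  0.3235 0.0864]
top lever_pad [185.8 123.7] 0.56 [0.7763 0.2139 0.1378]
top valve_top [225.7 221.8] 0.6 [0.4883 0.1093 0.1435]
top valve_top [307.9 215.4] 0.58 [ 0.5066 -0.118   0.0809]
top valve_top [393.4 297.2] 0.53 [ 0.2764 -0.3059  0.1401]
top valve_top [121.4 212. ] 0.44 [0.5282 0.3853 0.1433]
top valve_top [213.  153.7] 0.41 [0.6928 0.1416 0.1099]
top tumbler [150.6 269.6] 0.91 [0.3775 0.3198 0.0875]
0.8 [0.1418 0.5314 0.2313] [[-0.9662  0.2579  0.    ]
 [ 0.2579  0.9662  0.    ]
 [ 0.      0.     -1.    ]] [ 0.4442 -0.7625 -0.5329]
```

View pics/top0.png

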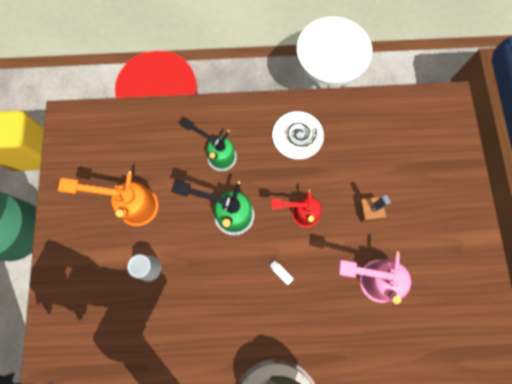

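View pics/side0.png

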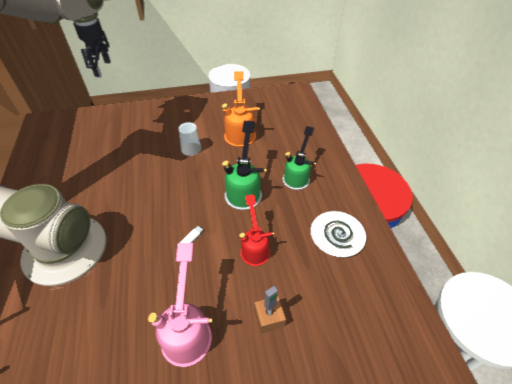

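```bash
cat > b.py <<'E'
from h import *
np.set_printoptions(precision=4,suppress=True)
for n in('side','top'):
    im=cv2.imread('pics/%s0.png'%n); d=np.load('pics/%s0.npy'%n)
    c=viewer.calibration(n);v,u=np.mgrid[:384,:512]
    P=np.stack([(u-c['cx'])/c['fx']*d,(v-c['cy'])/c['fy']*d,d],-1)-np.array(c['t']);P=P@np.array(c['R'])
    np.save('pics/%sP.npy'%n,P)
    hsv=cv2.cvtColor(im,cv2.COLOR_BGR2HSV)
    near=np.hypot(P[...,0]-.515,P[...,1]-.10)<.09
    yel=near&(hsv[...,0]>17)&(hsv[...,0]<32)&(hsv[...,1]>110)&(P[...,2]>.1)
    print(n,'brass');
    k,l=cv2.connectedComponents(yel.astype(np.uint8))
    for i in range(1,k):
        m=l==i
        if m.sum()>5: print(m.sum(),u[m].mean(),v[m].mean(),P[m].mean(0),P[m].max(0))
    pad=(np.hypot(P[...,0]-.58,P[...,1]-.225)<.045)&(P[...,2]>.16)
    q=P[pad];print('pad',len(q),u[pad].mean(),v[pad].mean(),q.mean(0),q.min(0),q.max(0))
    r=cv2.minAreaRect(q[:,:2].astype(np.float32)*1000);print(r)
    g=(np.hypot(P[...,0]-.515,P[...,1]+.30)<.06)&(P[...,2]>.15)
    q=P[g];print('gaugetop',len(q),u[g].mean(),v[g].mean(),q.mean(0),cv2.minAreaRect(q[:,:2].astype(np.float32)*1000) if len(q)>4 else 0)
    h=(np.hypot(P[...,0]-.515,P[...,1]+.30)<.06)&(abs(P[...,2]-.05)<.006)&(hsv[...,1]>100)
    q=P[h];print('holder',len(q),q.mean(0),cv2.minAreaRect(q[:,:2].astype(np.float32)*1000))
    t=(np.hypot(P[...,0]-.515,P[...,1]-.10)<.12)&(P[...,2]<.012)&(P[...,2]>-.01)&(hsv[...,1]<60)&(hsv[...,2]>120)
    q=P[t];print('disc',len(q),q.mean(0),cv2.minEnclosingCircle(q[:,:2].astype(np.float32)*1000) if len(q)else 0)
x,y=245,150
a=cv2.imread('pics/side0.png')[115:220,205:325];b=cv2.imread('pics/top0.png')[165:250,165:265];g1=cv2.imread('pics/top0.png')[185:230,350:400];g2=cv2.imread('pics/side0.png')[280:335,245:300]
f=lambda i:cv2.resize(i,(400,300),interpolation=cv2.INTER_CUBIC)
cv2.imwrite('pics/crop1.png',np.vstack([np.hstack([f(a),f(b)]),np.hstack([f(g2),f(g1)])]))
E
python3 b.py
```

```text
side brass
35 225.65714285714284 163.9142857142857 [0.489  0.1072 0.1415] [0.4963 0.1176 0.1486]
pad 160 248.28125 127.81875 [0.5785 0.215  0.1772] [0.5601 0.181  0.1647] [0.6008 0.2428 0.1862]
((578.345947265625, 211.75381469726562), (63.212093353271484, 34.60166931152344), 78.40282440185547)
gaugetop 104 271.21153846153845 291.97115384615387 [ 0.5255 -0.3158  0.1596] ((526.2163696289062, -314.12255859375), (25.741397857666016, 15.772248268127441), 27.43075942993164)
holder 492 [ 0.5243 -0.3201  0.0515] ((526.354248046875, -313.3503112792969), (60.23040008544922, 61.35110092163086), 3.3654375076293945)
disc 112 [0.514  0.0605 0.0048] ((529.7832641601562, 89.33954620361328), 60.06791305541992)
top brass
53 226.56603773584905 221.54716981132074 [0.4898 0.1073 0.1387] [0.5018 0.1166 0.1469]
pad 281 182.82562277580072 187.68683274021353 [0.5784 0.2163 0.1746] [0.5587 0.1808 0.1612] [0.6028 0.246  0.1833]
((577.82958984375, 212.42202758789062), (62.50766372680664, 35.73373031616211), 72.31363677978516)
gaugetop 65 385.4769230769231 199.06153846153848 [ 0.5259 -0.3136  0.1576] ((526.3731079101562, -313.84686279296875), (25.18277931213379, 17.64990234375), 26.427762985229492)
holder 309 [ 0.5232 -0.309   0.0488] ((527.064208984375, -314.1327209472656), (61.169227600097656, 61.2081298828125), 5.268060684204102)
disc 186 [0.4992 0.0844 0.001 ] ((531.88818359375, 92.84596252441406), 61.56425476074219)
```

View pics/crop1.png

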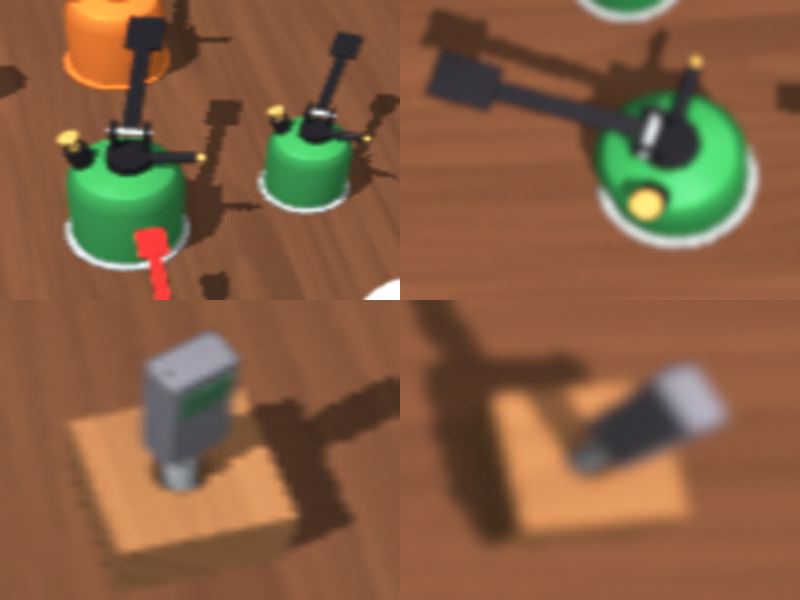

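The crop shows the two green sprayers. The larger is at side (243,185) / top (233,212) and the smaller at side (298,172) / top (221,152). Orange, red and pink are excluded. The one meant is the larger green: its pad is at top (179,186), z≈0.178, and its valve at top (226,221), z≈0.143. Moving over the pad with the fingers shut.

>>> {"op": "move_arm", "data": {"plan": "-0.05 -0.019 -0.02 0 0 0 0; -0.05 -0.019 0 0 0 0 0; -0.05 -0.019 0 0 0 0 0; -0.05 -0.019 0 0 0 0 0; -0.05 -0.019 0 0 0 0 0; -0.05 -0.019 0 0 0 0 0; -0.05 -0.019 0 0 0 0 0; -0.05 -0.019 0 0 0 0 0; -0.05 -0.019 0 0 0 0 0; -0.05 -0.019 0 0 0 0 0; 0 0 0 0 0 0 0"}}

```text
time_s: 2.17
position: [0.5782, 0.2164, 0.2502]
tool_rot: [[-0.965, 0.262, -0.001], [0.262, 0.965, -0.001], [0.001, -0.001, -1.0]]
ft_force: [0.0, 0.1, -0.5]
grip_width: 0.0002
gripper_force: 0.0
```

```bash
cat > fit.py <<'E'
from h import *
from scipy.optimize import least_squares
np.set_printoptions(precision=4,suppress=True)
obs={'side':(225.66,163.91),'top':(226.57,221.55)}
yaw=np.radians(-21.3)
def R(y):
    ax=np.array([-np.sin(.349)*np.cos(y),-np.sin(.349)*np.sin(y),np.cos(.349)])
    yy=np.array([-np.sin(y),np.cos(y),0]);return np.stack([np.cross(yy,ax),yy,ax],1)
def cen(n,p):
    t=np.linspace(0,6.283,40)
    pts=[p+R(yaw)@np.array([.01*np.cos(a),.01*np.sin(a),z]) for z in(0,-.004) for a in t]
    q=np.array([proj(n,x)[:2] for x in pts],np.float32);m=cv2.moments(cv2.convexHull(q));return np.array([m['m10'],m['m01']])/m['m00']
res=lambda p:np.concatenate([cen(n,p)-obs[n] for n in obs]+[[ (p[2]-.143)*300]])
s=least_squares(res,[.49,.107,.143]);print('valve',s.x,res(s.x))
c=s.x[:2];cc=np.array([.531,.091]);print(np.degrees(np.arctan2(*(cc-c)[::-1])),np.linalg.norm(cc-c))
st=env.observe();print(st['time_s'],st['position'],st['ft_force'],st['tool_rot'],st['grip_width'])
E
python3 fit.py
```

```text
Traceback (most recent call last):
  File "fit.py", line 14, in <module>
    s=least_squares(res,[.49,.107,.143]);print('valve',s.x,res(s.x))
  File "fit.py", line 13, in <lambda>
    res=lambda p:np.concatenate([cen(n,p)-obs[n] for n in obs]+[[ (p[2]-.143)*300]])
                                 ~~~^^^^^
  File "fit.py", line 12, in cen
    q=np.array([proj(n,x)[:2] for x in pts],np.float32);m=cv2.moments(cv2.convexHull(q));return np.array([m['m10'],m['m01']])/m['m00']
                ~~~~^^^^^
  File "h.py", line 8, in proj
    c=viewer.calibration(n); p=np.array(c['R'])@np.array(X)+np.array(c['t']); return np.array([c['fx']*p[0]/p[2]+c['cx'],c['fy']*p[1]/p[2]+c['cy'],p[2]])
ValueError: time passes only in moves, steps and waits
```

```bash
python3 - <<'E'
s=open('h.py').read()
s=s.replace("def snap","C={n:viewer.calibration(n) for n in('side','top')}\ndef snap",1).replace("c=viewer.calibration(n)","c=C[n]")
open('h.py','w').write(s)
f=open('fit.py').read().replace(".143])",".143],diff_step=1e-3)");open('fit.py','w').write(f)
E
python3 fit.py
```

```text
valve [0.4885 0.1075 0.1432] [ 0.0637  0.0519 -0.0381  0.0518  0.054 ]
-21.2093335207866 0.045566058320904414
2.175 [0.5782 0.2164 0.2502] [ 0.0198  0.1469 -0.4793] [[-0.9651  0.2618 -0.0008]
 [ 0.2618  0.9651 -0.0005]
 [ 0.0006 -0.0007 -1.    ]] 0.00022267036678156406
```

>>> {"op": "move_arm", "data": {"plan": "0 0 0.03 0 0 0 0; 0 0 0.03 0 0 0 0; 0 0 0.02 0 0 0 0; 0 0 0.02 0 0 0 0; 0 0 0.02 0 0 0 0; 0 0 0.005 0 0 0 0; 0 0 0 0 0 0 0"}}

```text
time_s: 3.05
position: [0.5756, 0.2196, 0.1275]
tool_rot: [[-0.966, 0.257, 0.001], [0.257, 0.966, 0.0], [-0.001, 0.0, -1.0]]
ft_force: [-1.8, -1.6, 8.4]
grip_width: -0.0002
gripper_force: 4.1
```

>>> {"op": "move_arm", "data": {"plan": "0 0 0.004 0 0 0 0; 0 0 0.002 0 0 0 0; 0 0 0 0 0 0 0"}}

```text
time_s: 3.42
position: [0.5757, 0.2194, 0.1231]
tool_rot: [[-0.966, 0.257, 0.003], [0.257, 0.966, -0.0], [-0.003, 0.001, -1.0]]
ft_force: [-4.9, -3.3, 14.6]
grip_width: -0.0001
gripper_force: 7.0
```

>>> {"op": "move_arm", "data": {"plan": "0 0 0.002 0 0 0 0; 0 0 0 0 0 0 0"}}

```text
time_s: 3.68
position: [0.5758, 0.2193, 0.1226]
tool_rot: [[-0.966, 0.257, 0.004], [0.257, 0.966, -0.0], [-0.004, 0.001, -1.0]]
ft_force: [-8.2, -3.6, 25.1]
grip_width: -0.0001
gripper_force: 11.6
```

>>> {"op": "move_arm", "data": {"plan": "0 0 -0.02 0 0 0 0; 0 0 -0.02 0 0 0 0; 0 0 -0.02 0 0 0 0; 0 0 -0.02 0 0 0 0; 0 0 0 0 0 0 0; 0 0 0 0 0 0 0"}}

```text
time_s: 4.42
position: [0.5752, 0.2192, 0.1974]
tool_rot: [[-0.966, 0.257, -0.001], [0.257, 0.966, -0.0], [0.001, -0.001, -1.0]]
ft_force: [0.3, -0.5, -0.5]
grip_width: -0.0002
gripper_force: 0.0
```

>>> {"op": "move_arm", "data": {"plan": "0 0 0.02 0 0 0 0; 0 0 0.02 0 0 0 0; 0 0 0.02 0 0 0 0; 0 0 0.015 0 0 0 0; 0 0 0.0045 0 0 0 0; 0 0 0 0 0 0 0; 0 0 0 0 0 0 0"}}

```text
time_s: 5.3
position: [0.5762, 0.2187, 0.1225]
tool_rot: [[-0.966, 0.258, 0.004], [0.258, 0.966, -0.001], [-0.004, 0.0, -1.0]]
ft_force: [-9.9, -4.6, 30.0]
grip_width: -0.0
gripper_force: 14.0
```

>>> {"op": "move_arm", "data": {"plan": "0 0 -0.02 0 0 0 0; 0 0 -0.02 0 0 0 0; 0 0 -0.02 0 0 0 0; 0 0 -0.02 0 0 0 0; 0 0 0 0 0 0 0; 0 0 0 0 0 0 0"}}

```text
time_s: 6.05
position: [0.5754, 0.2189, 0.1972]
tool_rot: [[-0.966, 0.258, -0.002], [0.258, 0.966, -0.0], [0.002, -0.001, -1.0]]
ft_force: [0.3, -0.3, -1.5]
grip_width: -0.0
gripper_force: 0.0
```

>>> {"op": "move_arm", "data": {"plan": "0 0 0.02 0 0 0 0; 0 0 0.02 0 0 0 0; 0 0 0.02 0 0 0 0; 0 0 0.015 0 0 0 0; 0 0 0.0035 0 0 0 0; 0 0 0 0 0 0 0; 0 0 0 0 0 0 0"}}

```text
time_s: 6.92
position: [0.5761, 0.2186, 0.1227]
tool_rot: [[-0.966, 0.258, 0.003], [0.258, 0.966, -0.001], [-0.003, 0.0, -1.0]]
ft_force: [-7.9, -3.1, 24.4]
grip_width: -0.0
gripper_force: 11.2
```

>>> {"op": "move_arm", "data": {"plan": "0 0 -0.02 0 0 0 0; 0 0 -0.02 0 0 0 0; 0 0 -0.02 0 0 0 0; 0 0 -0.02 0 0 0 0; 0 0 0 0 0 0 0; 0 0 0 0 0 0 0"}}

```text
time_s: 7.68
position: [0.5754, 0.2188, 0.1986]
tool_rot: [[-0.966, 0.258, -0.003], [0.258, 0.966, -0.0], [0.002, -0.001, -1.0]]
ft_force: [0.5, 0.8, -0.2]
grip_width: 0.0003
gripper_force: 0.0
```

>>> {"op": "move_arm", "data": {"plan": "0 0 0.02 0 0 0 0; 0 0 0.02 0 0 0 0; 0 0 0.02 0 0 0 0; 0 0 0.015 0 0 0 0; 0 0 0.0045 0 0 0 0; 0 0 0 0 0 0 0; 0 0 0 0 0 0 0"}}

```text
time_s: 8.55
position: [0.5761, 0.2186, 0.1228]
tool_rot: [[-0.966, 0.258, 0.002], [0.258, 0.966, -0.001], [-0.002, -0.0, -1.0]]
ft_force: [-6.5, -3.4, 22.3]
grip_width: -0.0002
gripper_force: 10.2
```

>>> {"op": "move_arm", "data": {"plan": "0 0 -0.02 0 0 0 0; 0 0 -0.02 0 0 0 0; 0 0 -0.02 0 0 0 0; 0 0 -0.03 0 0 0 0; 0 0 -0.03 0 0 0 0; 0 0 -0.04 0 0 0 0; 0 0 0 0 0 0 0"}}

```text
time_s: 9.43
position: [0.5766, 0.219, 0.2825]
tool_rot: [[-0.966, 0.258, 0.004], [0.258, 0.966, 0.001], [-0.004, 0.002, -1.0]]
ft_force: [-0.5, 0.4, -0.9]
grip_width: -0.0001
gripper_force: 0.0
```

```bash
cat > plan.py <<'E'
from h import *
from scipy.spatial.transform import Rotation as Rot
np.set_printoptions(precision=4,suppress=True)
def to(p,R,s=None):
    s=s or env.observe();R0=np.array(s['tool_rot']);print('t',s['time_s'],'pos',s['position'],'F',s['ft_force'],'w',s['grip_width'])
    rv=Rot.from_matrix(R0.T@R).as_rotvec();print('shift(tool)',R0.T@(np.array(p)-s['position']),'rotvec(tool)',rv,'deg',np.degrees(np.linalg.norm(rv)))
E
python3 - <<'E'
import sys;sys.path.insert(0,'.')
from plan import *
a=np.radians(-63);y=np.array([np.cos(a),np.sin(a),0]);z=np.array([0,0,-1.]);R=np.stack([np.cross(y,z),y,z],1)
to([.526,-.314,.30],R)
im,d=snap('side','s1');
P=np.load('pics/sideP.npy')
print(abs(d-np.load('pics/side0.npy'))[115:150,225:262].mean())
E
```

```text
t 9.425 pos [0.5766 0.219  0.2825] F [-0.4926  0.4259 -0.9181] w -0.00011642091956254906
shift(tool) [-0.0886 -0.528  -0.018 ] rotvec(tool) [ 0.0051 -0.0003  2.4096] deg 138.05889270669368
0.012781351
```

>>> {"op": "move_arm", "data": {"plan": "-0.009 -0.053 -0.002 0 0 0 0.06; -0.009 -0.053 -0.002 0 0 0 0.06; -0.009 -0.053 -0.002 0 0 0 0.06; -0.009 -0.053 -0.002 0 0 0 0.06; -0.009 -0.053 -0.002 0 0 0 0.06; -0.009 -0.053 -0.002 0 0 0 0.06; -0.009 -0.053 -0.002 0 0 0 0.06; -0.009 -0.053 -0.002 0 0 0 0.06; -0.009 -0.053 -0.002 0 0 0 0.06; -0.009 -0.053 -0.002 0 0 0 0.06"}}

```text
time_s: 10.72
position: [0.5255, -0.3179, 0.2985]
tool_rot: [[-0.966, 0.258, -0.003], [0.258, 0.966, 0.003], [0.003, 0.002, -1.0]]
ft_force: [0.2, 0.9, 0.3]
grip_width: 0.06
gripper_force: 0.0
```

>>> {"op": "move_arm", "data": {"plan": "0 0 0 0 0 0.172 0.06; 0 0 0 0 0 0.172 0.06; 0 0 0 0 0 0.172 0.06; 0 0 0 0 0 0.172 0.06; 0 0 0 0 0 0.172 0.06; 0 0 0 0 0 0.172 0.06; 0 0 0 0 0 0.172 0.06; 0 0 0 0 0 0.172 0.06; 0 0 0 0 0 0.172 0.06; 0 0 0 0 0 0.172 0.06; 0 0 0 0 0 0.172 0.06; 0 0 0 0 0 0.172 0.06"}}

```text
time_s: 12.22
position: [0.5259, -0.3162, 0.2983]
tool_rot: [[0.689, 0.725, -0.003], [0.725, -0.689, 0.003], [-0.0, -0.004, -1.0]]
ft_force: [-0.5, -0.3, 0.4]
grip_width: 0.0597
gripper_force: 0.0
```

>>> {"op": "move_arm", "data": {"plan": "0 0 0 0 0 0.172 0.06; 0 0 0 0 0 0.172 0.06; 0 0 0 0 0 0 0.06"}}

```text
time_s: 12.6
position: [0.526, -0.3162, 0.2988]
tool_rot: [[0.89, 0.457, -0.003], [0.457, -0.89, 0.002], [-0.001, -0.003, -1.0]]
ft_force: [-0.7, 1.0, -0.4]
grip_width: 0.06
gripper_force: 0.0
```

```bash
cat > g.py <<'E'
from plan import *
a=np.radians(-63);y=np.array([np.cos(a),np.sin(a),0]);z=np.array([0,0,-1.]);R=np.stack([np.cross(y,z),y,z],1)
s=env.observe();to([.526,-.314,.103],R);print(s['q'],s['ft_force'])
im,d=snap('side','s2')
# is the lever back up?
P=np.load('pics/sideP.npy');d0=np.load('pics/side0.npy')
print('pad depth diff',np.median((d-d0)[122:134,244:253]), np.median((d-d0)[158:170,220:230]))
E
python3 g.py
```

```text
t 12.6 pos [ 0.526  -0.3162  0.2988] F [-0.6715  0.9886 -0.4171] w 0.05996929206967502
shift(tool) [ 0.0013 -0.0013  0.1958] rotvec(tool) [-0.0032  0.0012  0.0031] deg 0.26594752143335637
[-42.0512  26.7306  55.3234  -0.0007  98.1448  20.772 ] [-0.6715  0.9886 -0.4171]
pad depth diff -0.5782158 -0.7837583
```

>>> {"op": "move_arm", "data": {"plan": "0.0013 -0.0013 0.04 0 0 0 0.06; 0 0 0.04 0 0 0 0.06; 0 0 0.04 0 0 0 0.06; 0 0 0.04 0 0 0 0.06; 0 0 0.02 0 0 0 0.06; 0 0 0.016 0 0 0 0.06; 0 0 0 0 0 0 0.06"}}

```text
time_s: 13.52
position: [0.5264, -0.3143, 0.1037]
tool_rot: [[0.89, 0.457, -0.002], [0.457, -0.89, 0.001], [-0.001, -0.002, -1.0]]
ft_force: [-0.6, 1.2, -0.3]
grip_width: 0.0602
gripper_force: 0.0
```

>>> {"op": "move_arm", "data": {"plan": "0 0 0 0 0 0 0.03; 0 0 0 0 0 0 0.02; 0 0 0 0 0 0 0.01; 0 0 0 0 0 0 0.005; 0 0 0 0 0 0 0.005; 0 0 0 0 0 0 0.005", "grip_force": 40}}

```text
time_s: 14.28
position: [0.527, -0.3148, 0.1056]
tool_rot: [[0.89, 0.455, 0.001], [0.455, -0.89, -0.001], [0.001, 0.001, -1.0]]
ft_force: [-0.1, 1.1, 5.6]
grip_width: 0.0155
gripper_force: 39.4
```

>>> {"op": "move_arm", "data": {"plan": "0 0 -0.01 0 0 0 0.005; 0 0 -0.02 0 0 0 0.005; 0 0 -0.02 0 0 0 0.005; 0 0 -0.03 0 0 0 0.005; 0 0 -0.05 0 0 0 0.005; 0 0 -0.05 0 0 0 0.005; 0 0 -0.035 0 0 0 0.005; 0 0 0 0 0 0 0.005"}}

```text
time_s: 15.28
position: [0.5271, -0.3149, 0.3229]
tool_rot: [[0.89, 0.455, 0.004], [0.455, -0.89, -0.004], [0.002, 0.005, -1.0]]
ft_force: [0.1, -0.1, -1.4]
grip_width: 0.016
gripper_force: 39.2
```

```bash
cat > g2.py <<'E'
from plan import *
s=env.observe();R0=np.array(s['tool_rot']);p=np.array(s['position']);print(s['position'],s['ft_force'],s['grip_width'])
ims=[]
for n in('side','top'):
    im,d=snap(n,'h_'+n)
    c=proj(n,p+R0@[0,0,.05])[:2];print(n,'tcp',proj(n,p),'nose pred',proj(n,p+R0@[0,0,.0956]))
    for r in pinpoint(n,'gauge')[:2]: print(r['pixel'],r['conf'])
    x,y=int(c[0]),int(c[1]);x=min(max(x,45),467);y=min(max(y,45),339)
    ims.append(cv2.resize(im[y-45:y+45,x-45:x+45,::-1],(400,400),interpolation=cv2.INTER_CUBIC));print(x-45,y-45)
cv2.imwrite('pics/hold.png',np.hstack(ims))
E
python3 g2.py
```

```text
[ 0.5271 -0.3149  0.3229] [ 0.1473 -0.0786 -1.4349] 0.016034784097904365
side tcp [275.4012 252.0032   0.6269] nose pred [273.415  276.8868   0.6984]
[276.0, 274.4] 0.65
[188.9, 239.3] 0.48
229 220
top tcp [411.1504 181.1284   0.8424] nose pred [395.6427 191.7979   0.9352]
357 141
```

View pics/hold.png

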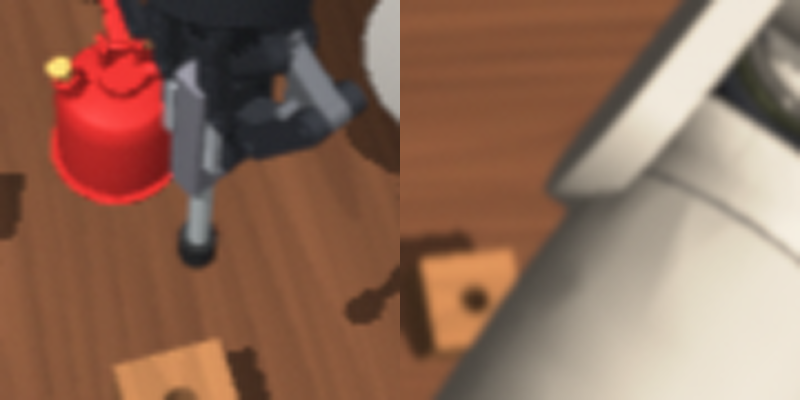

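The gauge hangs straight in the grip: nose at side pixel (273,276), predicted (273,277). The block's hole is empty. Carrying it towards the valve.

>>> {"op": "move_arm", "data": {"plan": "0.014 -0.048 -0.001 0 0 0 0.005; 0.014 -0.048 -0.001 0 0 0 0.005; 0.014 -0.048 -0.001 0 0 0 0.005; 0.014 -0.048 -0.001 0 0 0 0.005; 0.014 -0.048 -0.001 0 0 0 0.005; 0.014 -0.048 -0.001 0 0 0 0.005; 0.014 -0.048 -0.001 0 0 0 0.005; 0.014 -0.048 -0.001 0 0 0 0.005; 0.014 -0.048 -0.001 0 0 0 0.005; 0 0 0 0 0 0 0.005", "grip_force": 60}}

```text
time_s: 16.73
position: [0.4411, 0.1297, 0.3281]
tool_rot: [[0.888, 0.459, -0.002], [0.459, -0.888, 0.0], [-0.001, -0.001, -1.0]]
ft_force: [0.1, -0.9, -1.0]
grip_width: 0.0152
gripper_force: 62.2
```

```bash
cat > v.py <<'E'
from plan import *
import sys
V=np.array([.4885,.1075,.1432]);ya=np.radians(-21.2);ax=np.array([-np.sin(.349)*np.cos(ya),-np.sin(.349)*np.sin(ya),np.cos(.349)])
L=.0956
def target(stand,V=V,ax=ax,s=None):
    R0=np.array(s['tool_rot']);z=-ax;y=R0[:,1]-R0[:,1]@z*z;y/=np.linalg.norm(y);R=np.stack([np.cross(y,z),y,z],1)
    return V+ax*(L+stand),R
if __name__=='__main__':
    s=env.observe();to(*target(float(sys.argv[1]),s=s),s);R0=np.array(s['tool_rot'])
    print('F along axis',ax@s['ft_force'],'q',s['q'])
    n=np.array(s['position'])+R0[:,2]*L-V;print('nose height',n@ax,'lateral',n-n@ax*ax,'tilt deg',np.degrees(np.arccos(-R0[:,2]@ax)))
E
python3 v.py 0.04
```

```text
t 16.725 pos [0.4411 0.1297 0.3281] F [ 0.0625 -0.8677 -1.0473] w 0.015225516661089714
shift(tool) [0.0013 0.0069 0.0575] rotvec(tool) [-0.259   0.2365  0.0309] deg 20.171254030330886
F along axis -1.1114014028386687 q [ 1.5742  9.3174 76.0741  0.0188 94.705  64.2254]
nose height 0.10187584480278576 lateral [-0.0151  0.0097 -0.0064] tilt deg 20.092394091577717
```

>>> {"op": "move_arm", "data": {"plan": "0 0.004 0 -0.13 0.118 0.015 0.005; 0 0.003 0 -0.129 0.118 0.015 0.005; 0 0 0.02 0 0 0 0.005; 0 0 0.02 0 0 0 0.005; 0 0 0 0 0 0 0.005"}}

```text
time_s: 17.35
position: [0.4577, 0.1151, 0.2899]
tool_rot: [[0.867, 0.387, 0.315], [0.442, -0.888, -0.127], [0.231, 0.249, -0.941]]
ft_force: [0.7, 0.1, -1.4]
grip_width: 0.0154
gripper_force: 62.3
```

```bash
python3 v.py 0.02
```

```text
t 17.35 pos [0.4577 0.1151 0.2899] F [ 0.6725  0.0941 -1.3746] w 0.015397687808705197
shift(tool) [-0.0111 -0.0178  0.033 ] rotvec(tool) [ 0.001   0.0045 -0.    ] deg 0.26454622836316666
F along axis -1.4944731024012878 q [ 4.5305  4.967  90.0223 -9.4204 67.3583 71.5087]
nose height 0.05299658766998854 lateral [ 0.0163 -0.011   0.007 ] tilt deg 0.26454619623125053
```

>>> {"op": "move_arm", "data": {"plan": "-0.006 -0.009 0 0 0.0045 0 0.005; -0.005 -0.009 0.005 0 0 0 0.005; 0 0 0.015 0 0 0 0.005; 0 0 0.013 0 0 0 0.005; 0 0 0 0 0 0 0.005; 0 0 0 0 0 0 0.005"}}

```text
time_s: 18.1
position: [0.4524, 0.1232, 0.2539]
tool_rot: [[0.863, 0.387, 0.324], [0.444, -0.887, -0.123], [0.24, 0.25, -0.938]]
ft_force: [-0.3, 0.2, -0.0]
grip_width: 0.0152
gripper_force: 62.3
```

```bash
python3 v.py 0.01
cat > look.py <<'E'
from v import *
f=sys.argv[1];s=env.observe();p=np.array(s['position']);R0=np.array(s['tool_rot']);N=p+R0[:,2]*L
ims=[]
for n in('side','top'):
    im,d=snap(n,f+n);c=proj(n,N)[:2];x,y=int(c[0]),int(c[1])
    print(n,'nose pred',c,'valve pred',proj(n,V)[:2],'origin',x-30,y-30)
    for t in('gauge','valve_top'):
        print(t,[(np.round(r['pixel'],1),round(r['conf'],2)) for r in pinpoint(n,t) if np.hypot(*(np.array(r['pixel'])-c))<25])
    ims.append(cv2.resize(im[y-30:y+30,x-30:x+30,::-1],(400,400),interpolation=cv2.INTER_CUBIC))
cv2.imwrite('pics/%s.png'%f,np.hstack(ims))
E
python3 look.py k1
```

```text
t 18.1 pos [0.4524 0.1232 0.2539] F [-0.2524  0.2245 -0.0406] w 0.01518660017359693
shift(tool) [-0.0018  0.0004  0.0119] rotvec(tool) [ 0.0022 -0.0048  0.    ] deg 0.30278504857623556
F along axis 0.07013227197519342 q [  5.7054   6.2178  94.8808 -10.2087  61.0061  73.867 ]
nose height 0.021872572073061997 lateral [0.0018 0.0012 0.0005] tilt deg 0.30278490116477735
side nose pred [223.0583 157.6688] valve pred [225.4469 163.4623] origin 193 127
gauge [(array([226.2, 154.5]), 0.52)]
valve_top [(array([223.4, 160.7]), 0.46)]
top nose pred [224.4    222.3385] valve pred [226.3936 221.7231] origin 194 192
gauge []
valve_top []
```

View pics/k1.png

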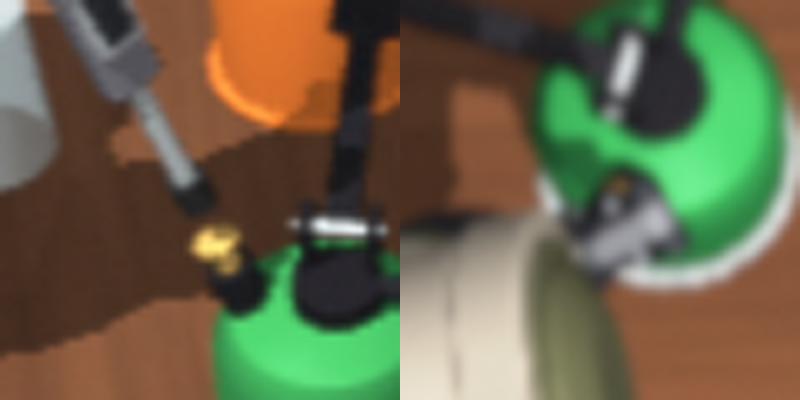

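The side view shows the nose at (223,157) and the brass top at (225,163), both as predicted. The lever is up. Correcting the last 2 mm sideways and approaching.

>>> {"op": "move_arm", "data": {"plan": "-0.002 0 0.006 0.002 -0.005 0 0.005; 0 0 0.006 0 0 0 0.005; 0 0 0.004 0 0 0 0.005; 0 0 0 0 0 0 0.005; 0 0 0 0 0 0 0.005"}}

```text
time_s: 19.02
position: [0.4558, 0.1202, 0.2382]
tool_rot: [[0.865, 0.388, 0.318], [0.443, -0.888, -0.124], [0.235, 0.248, -0.94]]
ft_force: [-0.2, -0.2, -1.2]
grip_width: 0.0149
gripper_force: 62.3
```

```bash
python3 v.py -0.005
```

```text
t 19.025 pos [0.4558 0.1202 0.2382] F [-0.1968 -0.1635 -1.2428] w 0.014903361856758791
shift(tool) [0.0003 0.0004 0.0106] rotvec(tool) [ 0.0001  0.0004 -0.    ] deg 0.025091560758569588
F along axis -1.1253754309616772 q [  5.2188   7.4138  96.178  -10.2611  58.791   73.8212]
nose height 0.005633713307731545 lateral [-0.0005  0.0002 -0.0002] tilt deg 0.025091560760704422
```

>>> {"op": "move_arm", "data": {"plan": "0 0 0.003 0 0 0 0.005; 0 0 0 0 0 0 0.005; 0 0 0 0 0 0 0.005"}}

```text
time_s: 19.4
position: [0.4567, 0.1199, 0.2353]
tool_rot: [[0.865, 0.388, 0.318], [0.443, -0.888, -0.124], [0.235, 0.248, -0.94]]
ft_force: [0.4, 0.7, -0.8]
grip_width: 0.0155
gripper_force: 62.3
```

>>> {"op": "move_arm", "data": {"plan": "0 0 0.002 0 0 0 0.005; 0 0 0 0 0 0 0.005; 0 0 0 0 0 0 0.005"}}

```text
time_s: 19.77
position: [0.4574, 0.1196, 0.2335]
tool_rot: [[0.865, 0.388, 0.319], [0.443, -0.888, -0.124], [0.235, 0.248, -0.94]]
ft_force: [0.3, 0.4, 1.5]
grip_width: 0.0152
gripper_force: 62.5
```

>>> {"op": "move_arm", "data": {"plan": "0 0 0.002 0 0 0 0.005; 0 0 0 0 0 0 0.005; 0 0 0 0 0 0 0.005"}}

```text
time_s: 20.15
position: [0.458, 0.1194, 0.2316]
tool_rot: [[0.865, 0.388, 0.319], [0.443, -0.888, -0.124], [0.235, 0.248, -0.94]]
ft_force: [-0.5, 0.6, 2.3]
grip_width: 0.0152
gripper_force: 62.7
```

```bash
python3 v.py -0.005
```

```text
t 20.15 pos [0.458  0.1194 0.2316] F [-0.4809  0.6337  2.3398] w 0.015167702926845309
shift(tool) [0.0003 0.0004 0.0037] rotvec(tool) [ 0.0001  0.0002 -0.    ] deg 0.014265370982003561
F along axis 2.4303960229513053 q [  5.0646   7.9763  96.6782 -10.322   57.7079  73.87  ]
nose height -0.0013230004678666221 lateral [-0.0004  0.0002 -0.0002] tilt deg 0.014265371019162684
```

>>> {"op": "move_arm", "data": {"plan": "0 0.0003 0.002 0 0 0 0.005; 0 0 0.001 0 0 0 0.005; 0 0 0 0 0 0 0.005; 0 0 0 0 0 0 0.005; 0 0 0 0 0 0 0.005"}}

```text
time_s: 20.78
position: [0.4591, 0.1188, 0.2288]
tool_rot: [[0.865, 0.388, 0.319], [0.443, -0.888, -0.124], [0.235, 0.248, -0.94]]
ft_force: [-1.8, 2.1, 4.3]
grip_width: 0.0153
gripper_force: 63.0
```

```bash
python3 v.py -0.005; python3 look.py k2
python3 - <<'E'
from v import *
F=[]
for i in range(8): viewer.get_image('side');F.append(ax@env.observe()['ft_force'])
print(np.mean(F),np.std(F))
E
```

```text
t 20.775 pos [0.4591 0.1188 0.2288] F [-1.7858  2.0613  4.2703] w 0.015269098350440104
shift(tool) [0.0003 0.0002 0.0006] rotvec(tool) [-0.0002  0.0003  0.    ] deg 0.01889645057372241
F along axis 4.8370984847119765 q [  4.9603   8.2228  96.8831 -10.324   57.252   73.8432]
nose height -0.004359367870995776 lateral [-0.0004  0.     -0.0001] tilt deg 0.018896450552446927
side nose pred [225.8941 164.5458] valve pred [225.4469 163.4623] origin 195 134
gauge [(array([228.4, 163.9]), 0.66)]
valve_top []
top nose pred [226.6789 221.6205] valve pred [226.3936 221.7231] origin 196 191
gauge []
valve_top []
4.922357679674577 0.4794903832228248
```

View pics/k2.png

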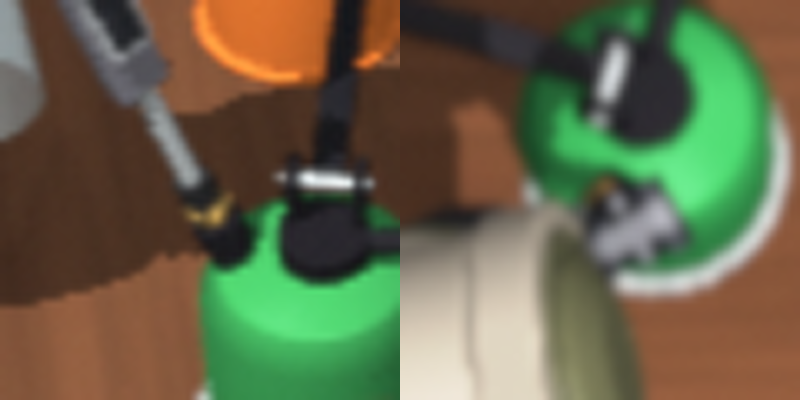

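The side view shows the nose seated centrally on the brass disc at about (226,165). The axial force, corrected for offset, is about 5.6 N, and position puts the valve about 4.5–5 mm in, so roughly halfway.

```bash
python3 -c "
from rig import env
print(env.close_job())"
```

```text
the job is handed in; nothing more can be done
None
```

I pumped the larger green sprayer's lever four full strokes and let go of it. The job was then handed in with the gauge still gripped, its nose square and centred on the test valve, holding the valve about halfway in (4.5–5 mm, roughly 5.6 N).

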